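Put the glaze jar away and secure the chest with the snap hook

ROBOT

A 7-joint arm with a two-finger parallel gripper is mounted at the origin on the work surface. World frame = base frame: x ahead of the robot, y to its left, z up, the work surface at z = 0. Lengths are in m, angles in rad, forces in N, time in s.
With the tool pointing down it reaches from about 0.425 to 0.925 m from the base axis. Payload 6.8 kg.
Tool frame: the origin (TCP) lies on the centre line of the jaws, within the pads' length; the fingertips stand 14 mm ahead of it and the grasp point (between the pads) lies 5 mm behind it (r.nose_length is the distance from the TCP to the fingertips, in m); z points along the fingers, y is the direction in which the jaws open and shut (so a half turn about z gives the same grasp; the last joint's range is limited). The gripper opens to 85 mm and grips with 20 to 120 N. Pads are 22 mm wide; open, the fingers measure 114 mm over their backs; the gripper's body (76 mm by 85 mm) begins 54 mm behind the grasp point. The pads swing forward as they close: fully open they stand 13 mm farther back than shut.
Start: joints at [1.008, 0.477, 0.022, 1.555, -0.011, 1.109, -0.083], TCP at [0.297, -0.606, 0.245] pointing down, gripper open.
Joint ranges: [-2.96, 2.96], [-0.34, 2.1], [-1.41, 1.46], [0.24, 2.44], [-1.37, 4.51], [0.17, 1.92], [-2.96, 2.96]. Speed limits (rad/s): [2.39, 2.39, 3.14, 3.14, 3.14, 3.14, 3.14].

INTERFACE

Orientations are given as a rotation vector (axis times angle).
In Python, from bench import r, imaging, look_for, outline_of gives the robot as it stands. The module is installed in compiled form; this text tells all that it offers.
- The arm moves only by the tool carry_out, never from a script. Its arguments are lists of equal length, an entry for each row: "offset": the shift along the tool's x, y, z as a fraction of full scale, a list of three; "turn": the turn, a rotation vector about the tool's x, y, z as a fraction of full scale, a list of three. A call has 1 to 8 rows; each row is the pose to reach, as a shift and turn from the pose commanded when the call began, along the tool's axes at that moment; what a row does not reach only later rows make up. Full scale, the value 1, is 0.5 m for a shift and 1.5 rad for a turn. A row lasts 1/10 s, in which the tool goes at most 50 mm and 8.59 degrees, less where a joint would pass 70% of its speed; a pose out of reach is approached as far as the arm can. A call with a number of a shift or a turn outside -1 to 1 is refused whole. A call with a gripper value outside its range is refused whole. "hand" is the closure, from 0 (fully open) to 1 (shut), set as the call begins (left out, the last holds). The fingers move at their own pace and stop on an object; "force" is the grip in N (left out, the last holds). Time passes only in rows, so rows that repeat a pose let the fingers close. It gives the time, the measured TCP pose, the force and the opening at its end, in the units of the state.
- r.get_obs(): the state, without advancing time (a new reading comes with each control period).
- imaging.grab_frame(name): name is "scene" or "top" or "wrist"; returns a dict with "pixels" (384x512x3 uint8, red, green, blue), "fx", "fy", "cx", "cy" (pixels), "R" (3x3) and "t" (3): a world point X has camera coordinates R X + t. Camera axes: x right, y down, z forward; pixel columns grow to the right and rows downward; lengths in m; the calibration is good to about 2 mm. A picture is of the moment at which its call begins. There is no depth.
- r.hand_in(): hands the job in, once; it reports no verdict.
Trained networks look in the newest picture that a camera, given by its name, has taken for a name from the list of things; names that differ only in an ending like _2 or _b are one class to them, and where a whole thing is asked for, a point or a joint stands for the part that bears it (a point fixed in the world has none). Each returns a list of dicts, best first, with "score" (0 to 1); they miss things now and then, are a little off and sometimes report something else, mostly with a low value. They report only what shows in the picture. A call takes as long as a camera call.
- look_for(query, camera): "xyz" ([x, y, z] in m, in the coordinates of the camera as it stood for that picture, good to about 4 mm: the middle of the surface that is visible of it).
- outline_of(query, camera): "region" (384x512 bool, what is visible of it).
The state is a dict: "clock": time; "joints": joint angles; "qvel": joint speeds; "tau": joint torques, N m; "tcp_pos": TCP position; "orientation": TCP orientation; "contact_force": force on the tool from outside, world axes, zero at the start; "moment": the same for the moment, N m; "grip_width": finger opening in m.
Only numpy, scipy, OpenCV 4.12 (cv2) and the standard library are available. Lean on these libraries where they do the work, as an engineer would, in place of code of your own. Each camera call takes 0.05 s, during which the arm holds its last target. There are 200 camera calls.

TASK

Put the squat glaze jar away: stand it upright on the floor of the plywood chest, then shut the lid fully. Then take the steel snap hook from its wooden holder and press its sprung gate over the staple's top bar until the bar is inside the hook and the gate has snapped shut below it, and let it hang there. Do not knock over anything else on the table.

Things in the scene. Friction and masses are not known exactly. Their poses are not given: they have to be found in the camera images.
- chest: Plywood chest fixed to the table: outside 150 mm deep (x) by 220 wide (y) by 100 high, walls and floor 6 mm, open on top. Origin: centre of its underside; x points from its front to its hinge side (away from the robot), y to its left, z up. Two white bottles are fixed inside at its left end; the floor from y = -104 to +45 mm is free. On its front stands a steel staple (staple_bar).
- staple_bar (a point): Middle of the level top bar of the upright U-shaped staple: round steel 8 mm thick, bar along the chest's y, legs 30 mm apart (22 mm gap). Its axis is 172 mm above the table and 20 mm in front of the chest's front wall (chest x = -95 mm). With the lid shut the legs pass through the slot of the lid's tongue and the bar's axis is 61 mm above the lid's top.
- lid_panel (a joint): Lid angle in rad: 0 shut, grows as it opens; starts near upright (1.55 to 1.75), stop at 1.9. Plywood panel 150 x 220 x 10 mm; a slotted steel tongue reaches 44 mm past its front edge over the middle 64 mm and drops round the staple as it shuts. The hinge is stiff: the lid stays where it is left and must be pushed all the way down, with 2 to 5 N near its free edge.
- lid_hinge (a point): Middle of the lid's hinge line, at the far (+x) upper rim of the chest, 75 mm from its centre, 100 mm above the table. The line runs along the chest's y; the panel's inner face starts at this line, the outer face lies 10 mm from it.
- lid_edge (a point): On the panel's outer face (its top when shut), middle of its free edge, 150 mm from the hinge line.
- holder: Wooden block fixed to the table, 130 mm long (x), 50 wide (y), 36 high, with a slot 16 mm wide and 26 mm deep along its length in which the snap hook stands on edge; its length points away from the robot, within 0.45 rad. Origin: centre of its underside.
- snap_hook: Large loose steel snap hook (carabiner): a flat ring 100 mm long (x), 78 high (z), 10 thick (y), 0.15 kg, on edge in the holder's slot, gate below, spine on top; x (the nose end) points away from the robot. Origin: centre of its underside. Grip the spine from above: a straight flat-sided bar at z = 62 to 78 mm, x = -37 to +37 mm. The opening inside is 80 x 53 mm.
- hook_entry (a point): On the snap hook's gate, where the staple's bar should press (hook's x = +10 mm, z = 5 mm; 5 mm either way will do). A bar pushed in here from below passes the gate's tip when its axis has come about 37 mm above this point; the gate then springs shut below it. Fingertips reaching lower than 53 mm above this point would meet that bar first.
- gate_bar (a joint): Angle of the gate, the dark bar 8 mm thick along the hook's underside: 0 shut, grows as it swings inward (up), stop at 1.15 rad. Hinged at the hook's x = -28 mm, its free tip at x = +21 mm meets the nose, which ends at x = +23 mm. Sprung shut: about 2 N at its tip to start, 3 to 4 N wide open.
- jar: Loose squat glass jar with a black lid, standing on the table, the only such jar: 48 mm across and 60 mm tall, 0.1 to 0.2 kg; the lid is 44 mm across, from z = 42 mm up. Origin: centre of its underside.
- slip_bottle: Bystander: salmon-coloured squeeze bottle, 56 mm across, 160 mm tall. Origin: centre of its underside.
- wash_bottle: Bystander: white squeeze bottle, 52 mm across, 150 mm tall. Origin: centre of its underside.
- brush_mug: Bystander: white open mug, 76 mm across, 90 mm tall, with brushes standing in it up to 220 mm. Origin: centre of its underside.
- clay_mug: Bystander: grey unfired clay mug, 76 mm across, 75 mm tall, with a handle on one side. Origin: centre of its underside.
- blue_pot: Bystander: slate-blue clay pot, 90 mm across at the rim, 80 mm tall. Origin: centre of its underside.
- pinch_pot: Bystander: small fired bowl, 72 mm across, 40 mm tall. Origin: centre of its underside.

How it is judged:
By the outcome, as a careful person would: the job done as asked, in the order asked, and still so for the second after the job is handed in, with the robot touching nothing.
It also fails if it takes over 72 s, if anything falls off the work surface, if the arm or the gripper's body presses on something with over 40 N, if the wrist force passes 120 N, or if a joint passes its speed limit or range.

## Working session

There is one attempt and no reset: what is moved stays moved. The work goes in short steps, Python scripts to look and compute and a tool call to move; the robot and the scene stay as the last step left them, time stands still between calls to the robot, and variables do not carry over. Pictures are saved under pics/ and viewed, about 8 in all and at most 12, crops included, and the job is handed in when it is done.

Besides the shell and the picture viewer there is one more tool, called after "Call:" in YAML: its name, and indented under it one key for each argument. carry_out: Moves the arm, as the interface text tells. Shift numbers are shares of 0.5 m and turn numbers shares of 1.5 rad, none past 1 either way. Its arguments: {"type":"object","properties":{"offset":{"type":"array","items":{"type":"array","items":{"type":"number","minimum":-1,"maximum":1}}},"turn":{"type":"array","items":{"type":"array","items":{"type":"number","minimum":-1,"maximum":1}}},"hand":{"type":"number"},"force":{"type":"number"}},"required":["offset","turn"]}

```bash
mkdir -p pics
cat > h.py <<'E'
import numpy as np, cv2
from bench import r, imaging, look_for, outline_of
from scipy.spatial.transform import Rotation as Ro
def toW(f,p): return np.array(f["R"]).T@(np.array(p)-np.array(f["t"]))
def proj(f,X):
    c=np.array(f["R"])@np.array(X)+np.array(f["t"]); return np.array([f["fx"]*c[0]/c[2]+f["cx"],f["fy"]*c[1]/c[2]+f["cy"]])
def onz(f,u,v,z):
    R=np.array(f["R"]);C=-R.T@np.array(f["t"]);d=R.T@np.array([(u-f["cx"])/f["fx"],(v-f["cy"])/f["fy"],1]);return C+d*(z-C[2])/d[2]
def tri(obs):
    A=np.zeros((3,3));b=np.zeros(3)
    for f,(u,v) in obs:
        R=np.array(f["R"]);C=-R.T@np.array(f["t"]);d=R.T@np.array([(u-f["cx"])/f["fx"],(v-f["cy"])/f["fy"],1]);d/=np.linalg.norm(d)
        P=np.eye(3)-np.outer(d,d);A+=P;b+=P@C
    return np.linalg.solve(A,b)
def save(f,n,crop=None,s=1):
    im=f["pixels"][:,:,::-1]
    if crop: im=im[crop[1]:crop[3],crop[0]:crop[2]]
    cv2.imwrite("pics/"+n,cv2.resize(im,None,fx=s,fy=s,interpolation=cv2.INTER_CUBIC))
E
cat > a.py <<'E'
from h import *
np.set_printoptions(precision=4,suppress=True)
F={}
for c in("scene","top"):
    f=F[c]=imaging.grab_frame(c); save(f,c+"0.png",s=1.5)
    print(c,"cam",-np.array(f["R"]).T@np.array(f["t"]),f["fx"],f["R"])
    for q in["chest","staple_bar","lid_panel","lid_hinge","lid_edge","holder","snap_hook","hook_entry","jar","slip_bottle","wash_bottle","brush_mug","clay_mug","blue_pot","pinch_pot"]:
        print(q,[(round(d["score"],2),toW(f,d["xyz"]).round(3).tolist()) for d in look_for(q,c)[:2]])
print(r.get_obs())
E
python3 a.py
```

```text
scene cam [1.3836 0.3461 1.0511] 426.4073171908638 [[-0.3219  0.9466 -0.0198]
 [ 0.6806  0.2169 -0.6998]
 [-0.6581 -0.2387 -0.7141]]
chest [(0.69, [0.635, -0.004, 0.096])]
staple_bar [(0.94, [0.641, -0.002, 0.1]), (0.38, [0.64, 0.333, 0.094])]
lid_panel [(0.84, [0.653, -0.027, 0.191]), (0.69, [0.554, -0.473, 0.077])]
lid_hinge [(0.97, [0.655, -0.029, 0.195])]
lid_edge [(0.6, [0.656, -0.025, 0.193])]
holder [(0.94, [0.44, -0.341, 0.034])]
snap_hook [(0.54, [0.43, -0.352, 0.075])]
hook_entry []
jar [(0.55, [0.469, 0.312, 0.049])]
slip_bottle [(0.9, [0.641, 0.331, 0.095]), (0.22, [0.44, 0.156, 0.047])]
wash_bottle [(0.82, [0.625, -0.329, 0.079])]
brush_mug [(0.76, [0.557, -0.473, 0.075]), (0.18, [0.467, 0.308, 0.049])]
clay_mug [(0.72, [0.559, -0.476, 0.07]), (0.66, [0.441, 0.154, 0.049])]
blue_pot []
pinch_pot [(0.34, [0.469, 0.313, 0.047])]
top cam [0.3579 0.0074 1.2426] 352.079209250904 [[ 0.0078 -1.      0.0021]
 [-0.9868 -0.008  -0.1615]
 [ 0.1615 -0.0008 -0.9869]]
chest [(0.92, [0.609, -0.028, 0.069])]
staple_bar [(0.77, [0.605, -0.027, 0.068]), (0.48, [0.61, -0.328, 0.108])]
lid_
[... 468 characters left out ...]
6, 0.07]), (0.17, [0.644, -0.041, 0.204])]
clay_mug [(0.72, [0.429, 0.153, 0.007])]
blue_pot [(0.83, [0.536, 0.519, 0.042])]
pinch_pot [(0.89, [0.415, -0.139, 0.017]), (0.57, [0.428, -0.356, 0.081])]
{'clock': 1.6, 'joints': array([ 1.0079,  0.477 ,  0.0224,  1.5554, -0.0115,  1.1093, -0.0831]), 'qvel': array([-0.0017, -0.0001,  0.0003,  0.0008, -0.0015,  0.0029,  0.0005]), 'tau': array([ -0.0007, -59.6315,   1.606 , -28.1539,   0.0125,   0.0017,
        -0.    ]), 'tcp_pos': array([ 0.2965, -0.6064,  0.2453]), 'orientation': array([-3.0607, -0.7082, -0.    ]), 'contact_force': array([ 0.0358, -0.4163, -0.2173]), 'moment': array([ 0.037 , -0.0428,  0.03  ]), 'grip_width': 0.0855081603970375}
```

View pictures.

View pics/scene0.png

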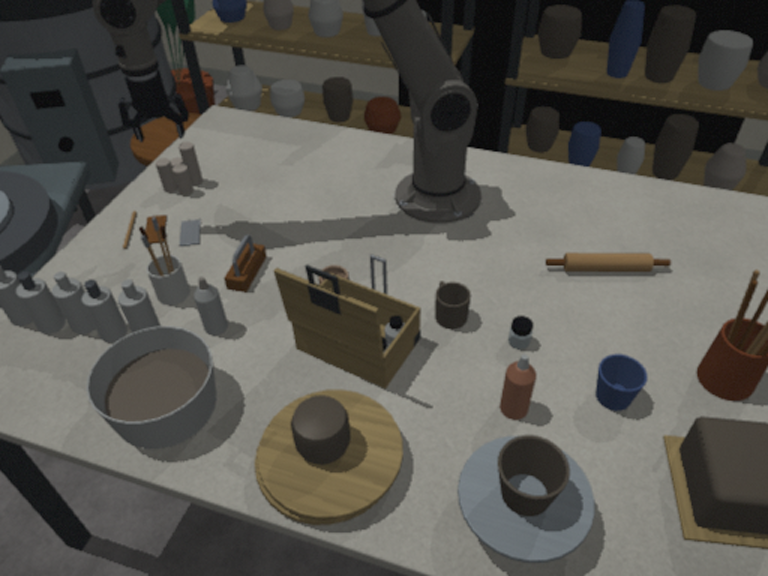

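View pics/top0.png

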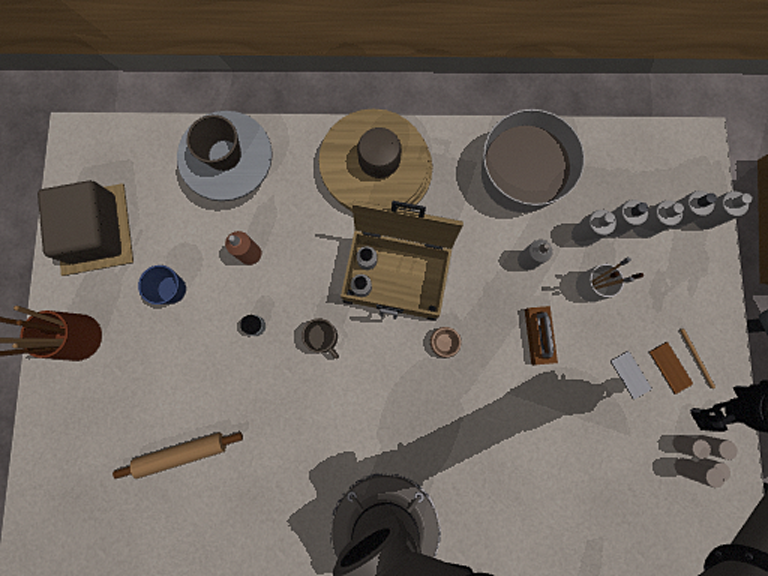

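```bash
cat > b.py <<'E'
from h import *
np.set_printoptions(precision=4,suppress=True)
t=imaging.grab_frame("top"); s=imaging.grab_frame("scene")
import pickle; pickle.dump((t,s),open("ts.pkl","wb"))
def cr(f,x0,y0,w,h,S): return cv2.resize(np.ascontiguousarray(f["pixels"][y0:y0+h,x0:x0+w,::-1]),(w*S,h*S),interpolation=cv2.INTER_CUBIC)
A=np.hstack([cr(t,220,130,100,90,4),cr(s,180,160,100,90,4)])
B=np.hstack([cr(t,340,195,50,55,4),cr(s,145,150,50,55,4),cr(t,150,200,50,55,4),cr(s,325,200,50,55,4)])
cv2.imwrite("pics/c1.png",np.vstack([A,B]))
print(tri([(t,(167.3,216.5)),(s,(348,216))]))
for f,c in((t,"top"),(s,"scene")):
  for d in outline_of("jar",c)[:2]:
    ys,xs=np.nonzero(d["region"]); print(c,d["score"],xs.min(),xs.max(),ys.min(),ys.max())
E
python3 b.py
```

```text
[0.4469 0.306  0.0501]
top 0.54 160 175 211 223
scene 0.81 338 355 211 232
```

View pics/c1.png

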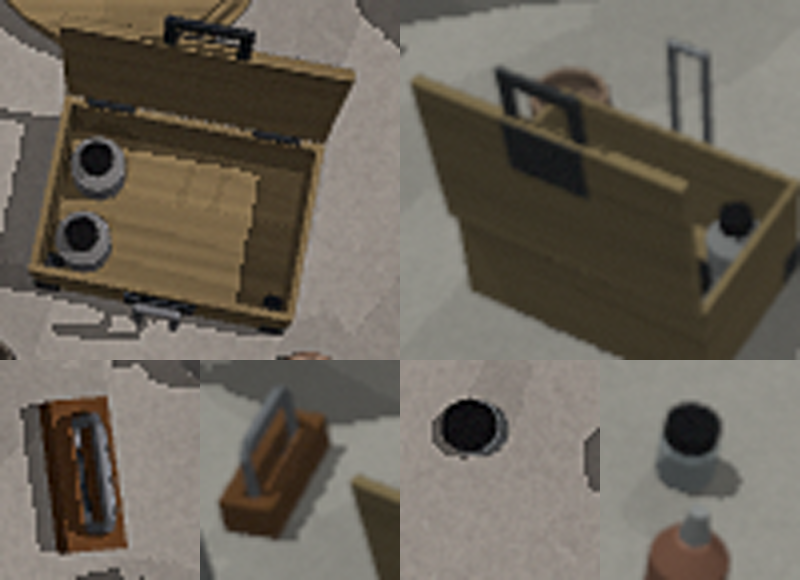

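```bash
cat > c.py <<'E'
from h import *
import pickle
np.set_printoptions(precision=4,suppress=True)
t,s=pickle.load(open("ts.pkl","rb"))
T=lambda u,v,x=220,y=130,o=0,p=0:(x+(u-o)/4-.375,y+(v-p)/4-.375)
S=lambda u,v:T(u,v,180,160,400)
jt=T(468,426,150,200,400,360) ; jt=(jt[0],jt[1]); js=T(692,422,325,200,600,360)
print("jar lid",tri([(t,jt),(s,js)]), onz(t,*jt,.06),onz(s,*js,.06))
L=tri([(t,T(135,311)),(s,S(708,55))]);R=tri([(t,T(180,318)),(s,S(672,42))])
print("staple ends",L,R,(L+R)/2,np.linalg.norm(L-R))
C=[onz(t,*T(*p),.1) for p in((32,275),(290,322),(73,97),(322,145))]
print("rim corners FL FR BL BR",np.array(C),"centre",np.mean(C,0),"yaw",np.arctan2(*-(C[0]-C[1])[:2][::1]*np.array([1,-1])),[np.linalg.norm(C[i]-C[j]) for i,j in((0,1),(2,3),(0,2),(1,3))])
H=[onz(t,*T(*p,340,195,0,360),.036) for p in((40,405),(105,398),(127,548),(62,552))]
print("holder",np.array(H),np.mean(H,0),"dir",H[0]-H[3],H[1]-H[2])
for nm,p in(("far",(85,413)),("near",(105,530))): print("spine",nm,onz(t,*T(*p,340,195,0,360),.078))
print(tri([(t,T(95,470,340,195,0,360)),(s,T(270,440,145,150,200,360))]))
E
python3 c.py
```

```text
jar lid [0.4481 0.3057 0.0556] [0.448  0.3036 0.06  ] [0.4518 0.3068 0.06  ]
staple ends [0.4681 0.0134 0.1695] [ 0.4626 -0.0196  0.1694] [ 0.4653 -0.0031  0.1694] 0.03347216604141201
rim corners FL FR BL BR [[ 0.5045  0.097   0.1   ]
 [ 0.4677 -0.1136  0.1   ]
 [ 0.6545  0.0659  0.1   ]
 [ 0.6152 -0.1415  0.1   ]] centre [ 0.5605 -0.023   0.1   ] yaw -0.1731317720331119 [np.float64(0.2137803016051214), np.float64(0.21103888733306153), np.float64(0.15316256384624935), np.float64(0.15012960632855615)]
holder [[ 0.4901 -0.3185  0.036 ]
 [ 0.4966 -0.3747  0.036 ]
 [ 0.369  -0.3879  0.036 ]
 [ 0.3653 -0.3327  0.036 ]] [ 0.4303 -0.3535  0.036 ] dir [0.1249 0.0142 0.    ] [0.1276 0.0132 0.    ]
spine far [ 0.4791 -0.3443  0.078 ]
spine near [ 0.3831 -0.3568  0.078 ]
[ 0.4325 -0.3547  0.0566]
```

Call:
carry_out:
  offset:
    - [0.544, -0.415, -0.15]
    - [0.544, -0.415, -0.15]
    - [0.544, -0.415, -0.15]
    - [0.544, -0.415, -0.15]
    - [0.544, -0.415, -0.15]
    - [0.544, -0.415, -0.15]
    - [0.544, -0.415, -0.15]
    - [0.544, -0.415, -0.15]
  turn:
    - [0, 0, 0]
    - [0, 0, 0]
    - [0, 0, 0]
    - [0, 0, 0]
    - [0, 0, 0]
    - [0, 0, 0]
    - [0, 0, 0]
    - [0, 0, 0]
  hand: 0
  force: 40

```text
clock: 2.6
tcp_pos: [0.4544, -0.2933, 0.3224]
orientation: [-3.056, -0.726, -0.008]
contact_force: [0.3, -0.6, -0.0]
grip_width: 0.0855
```

Call:
carry_out:
  offset:
    - [0.282, -0.575, 0]
    - [0.282, -0.575, 0]
    - [0.282, -0.575, 0]
    - [0.282, -0.575, 0]
    - [0.282, -0.575, 0]
    - [0.282, -0.575, 0]
    - [0.282, -0.575, 0]
  turn:
    - [0, 0, 0]
    - [0, 0, 0]
    - [0, 0, 0]
    - [0, 0, 0]
    - [0, 0, 0]
    - [0, 0, 0]
    - [0, 0, 0]

```text
clock: 3.3
tcp_pos: [0.4497, 0.0244, 0.3208]
orientation: [-3.058, -0.717, -0.002]
contact_force: [0.2, 0.8, -1.0]
grip_width: 0.0857
```

Call:
carry_out:
  offset:
    - [0.251, -0.512, 0.24]
    - [0.251, -0.512, 0.24]
    - [0.251, -0.512, 0.24]
    - [0.251, -0.512, 0.24]
    - [0.251, -0.512, 0.24]
    - [0.251, -0.512, 0.24]
    - [0.251, -0.512, 0.24]
    - [0.251, -0.512, 0.24]
  turn:
    - [0, 0, 0]
    - [0, 0, 0]
    - [0, 0, 0]
    - [0, 0, 0]
    - [0, 0, 0]
    - [0, 0, 0]
    - [0, 0, 0]
    - [0, 0, 0]

```text
clock: 4.1
tcp_pos: [0.4497, 0.306, 0.1994]
orientation: [-3.059, -0.713, 0.003]
contact_force: [-0.1, 0.2, -0.3]
grip_width: 0.0853
```

```bash
cat >> h.py <<'E'
def rel(p,yaw=None,base=None):
    """offset/turn fractions from current pose to world p, tool down with tool x at yaw"""
    o=r.get_obs(); R=Ro.from_rotvec(o["orientation"]) 
    off=R.inv().apply(np.array(p)-o["tcp_pos"])/.5
    tr=np.zeros(3)
    if yaw is not None:
        G=Ro.from_matrix(np.array([[np.cos(yaw),np.sin(yaw),0],[np.sin(yaw),-np.cos(yaw),0],[0,0,-1]]).astype(float))
        tr=(R.inv()*G).as_rotvec()/1.5
    print("from",o["tcp_pos"].round(4),"off",off.round(4).tolist(),"turn",tr.round(4).tolist(),"rows",round(max(np.linalg.norm(off)*10,np.linalg.norm(tr)*1.5/.15),1))
E
python3 - <<'E'
from h import *
np.set_printoptions(precision=4,suppress=True)
f=imaging.grab_frame("wrist"); save(f,"w1.png")
print("cam",-np.array(f["R"]).T@np.array(f["t"]))
for d in look_for("jar","wrist")[:2]: print(d["score"],toW(f,d["xyz"]))
for d in outline_of("jar","wrist")[:1]:
    ys,xs=np.nonzero(d["region"]);print(xs.min(),xs.max(),ys.min(),ys.max())
p=f["pixels"].astype(int).sum(2)
print(proj(f,[.449,.305,.06]),proj(f,[.449,.305,0]))
rel([.449,.305,.025])
E
```

```text
cam [0.522  0.3423 0.3293]
0.61 [0.4542 0.3111 0.0615]
227 278 141 203
[254.759  181.6538] [254.5118 164.1402]
from [0.4514 0.3028 0.2007] off [-0.0025, -0.0064, 0.3515] turn [0.0, 0.0, 0.0] rows 3.5
```

View pics/w1.png

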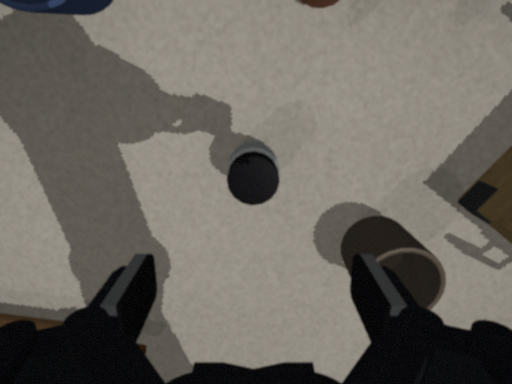

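Call:
carry_out:
  offset:
    - [0.003, -0.007, 0.1]
    - [0.003, -0.007, 0.2]
    - [0.003, -0.007, 0.28]
    - [0.003, -0.007, 0.33]
    - [0.003, -0.007, 0.352]
    - [0.003, -0.007, 0.352]
    - [0.003, -0.007, 0.352]
  turn:
    - [0, 0, 0]
    - [0, 0, 0]
    - [0, 0, 0]
    - [0, 0, 0]
    - [0, 0, 0]
    - [0, 0, 0]
    - [0, 0, 0]

```text
clock: 4.95
tcp_pos: [0.4515, 0.3086, 0.0258]
orientation: [-3.061, -0.706, -0.004]
contact_force: [-0.0, -0.4, 1.1]
grip_width: 0.0853
```

Call:
carry_out:
  offset:
    - [0, 0, 0]
    - [0, 0, 0]
    - [0, 0, 0]
    - [0, 0, 0]
    - [0, 0, 0]
    - [0, 0, 0]
    - [0, 0, 0]
  turn:
    - [0, 0, 0]
    - [0, 0, 0]
    - [0, 0, 0]
    - [0, 0, 0]
    - [0, 0, 0]
    - [0, 0, 0]
    - [0, 0, 0]
  hand: 1
  force: 40

```text
clock: 5.65
tcp_pos: [0.451, 0.3088, 0.0257]
orientation: [3.061, 0.708, 0.003]
contact_force: [-0.8, -1.6, 8.9]
grip_width: 0.0465
```

Call:
carry_out:
  offset:
    - [0, 0, -0.06]
    - [0, 0, -0.14]
    - [0, 0, -0.23]
    - [0, 0, -0.32]
    - [0, 0, -0.41]
    - [0, 0, -0.45]
    - [0, 0, -0.45]
  turn:
    - [0, 0, 0]
    - [0, 0, 0]
    - [0, 0, 0]
    - [0, 0, 0]
    - [0, 0, 0]
    - [0, 0, 0]
    - [0, 0, 0]

```text
clock: 6.35
tcp_pos: [0.4515, 0.3099, 0.2531]
orientation: [-3.059, -0.708, -0.01]
contact_force: [0.2, 0.5, -1.7]
grip_width: 0.0466
```

Run:
```python
from h import *
rel([.5536,-.0564,.25],-.185)
o=r.get_obs();print(o["grip_width"],o["contact_force"])
```

```text
from [0.4515 0.3099 0.2531] off [-0.1383, 0.748, 0.0048] turn [-0.0018, -0.0043, 0.4265] rows 7.6
0.046577285137779346 [ 0.1865473   0.48720091 -1.6969849 ]
```

Call:
carry_out:
  offset:
    - [-0.138, 0.748, 0]
    - [-0.138, 0.748, 0]
    - [-0.138, 0.748, 0]
    - [-0.138, 0.748, 0]
    - [-0.138, 0.748, 0]
    - [-0.138, 0.748, 0]
    - [-0.138, 0.748, 0]
    - [-0.138, 0.748, 0]
  turn:
    - [0, 0, 0.427]
    - [0, 0, 0.427]
    - [0, 0, 0.427]
    - [0, 0, 0.427]
    - [0, 0, 0.427]
    - [0, 0, 0.427]
    - [0, 0, 0.427]
    - [0, 0, 0.427]

```text
clock: 7.15
tcp_pos: [0.5518, -0.0627, 0.2475]
orientation: [3.125, -0.298, -0.004]
contact_force: [0.4, 0.2, -2.2]
grip_width: 0.0466
```

Call:
carry_out:
  offset:
    - [0, 0, 0]
    - [0, 0, 0]
  turn:
    - [0, 0, 0]
    - [0, 0, 0]

```text
clock: 7.35
tcp_pos: [0.5516, -0.0581, 0.2477]
orientation: [-3.128, 0.294, 0.004]
contact_force: [0.1, 0.9, -0.9]
grip_width: 0.0469
```

Run:
```python
from h import *
rel([.5536,-.0564,.032],-.185)
f=imaging.grab_frame("wrist");s=imaging.grab_frame("scene")
rel([.5536,-.0564,.032],-.185)
c=np.array([.56,-.022]);x=np.array([np.cos(.185),-np.sin(.185)]);y=np.array([-x[1],x[0]])
for g,n in((f,"w2"),(s,"s2")):
    im=np.ascontiguousarray(g["pixels"][:,:,::-1])
    for a,b,z in((-.075,-.11,.1),(-.075,.11,.1),(.075,.11,.1),(.075,-.11,.1),(-.095,-.015,.172),(-.095,.015,.172)):
        p=proj(g,[*(c+a*x+b*y),z]); cv2.circle(im,(int(round(p[0])),int(round(p[1]))),1,(0,255,255),-1)
    g["o"]=im
cv2.imwrite("pics/v2.png",np.hstack([cv2.resize(f["o"],(512,384)),cv2.resize(s["o"][150:278,180:276],(288,384),interpolation=cv2.INTER_CUBIC)]))
```

```text
from [ 0.5516 -0.0581  0.2477] off [0.0046, -0.0041, 0.4314] turn [0.0001, 0.0019, -0.0015] rows 4.3
from [ 0.5518 -0.056   0.2484] off [0.0045, 0.0003, 0.4327] turn [-0.0003, 0.0012, 0.001] rows 4.3
```

View pics/v2.png

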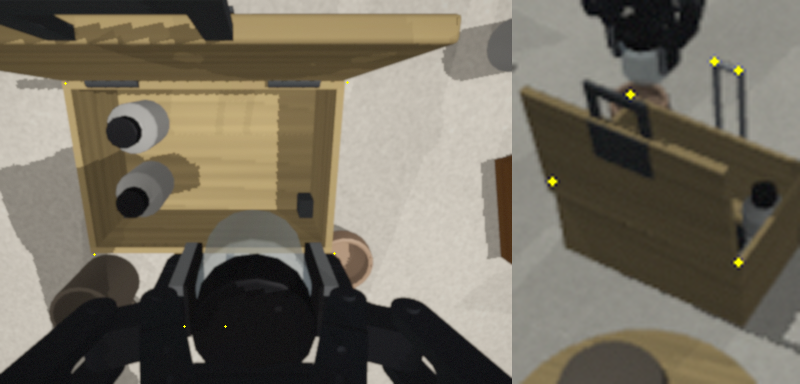

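Call:
carry_out:
  offset:
    - [0.0045, 0, 0]
    - [0.0045, 0, 0]
    - [0.0045, 0, 0]
    - [0.0045, 0, 0]
    - [0.0045, 0, 0]
    - [0.0045, 0, 0]
  turn:
    - [0, 0, -0.6]
    - [0, 0, -0.6]
    - [0, 0, -0.6]
    - [0, 0, -0.6]
    - [0, 0, -0.6]
    - [0, 0, -0.6]

```text
clock: 8.05
tcp_pos: [0.5543, -0.056, 0.2491]
orientation: [-2.938, -1.112, 0.0]
contact_force: [-0.6, 0.1, -0.8]
grip_width: 0.0464
```

Call:
carry_out:
  offset:
    - [0, 0, 0]
    - [0, 0, 0]
    - [0, 0, 0]
    - [0, 0, 0]
    - [0, 0, 0]
    - [0, 0, 0]
    - [0, 0, 0]
  turn:
    - [0, 0, -0.447]
    - [0, 0, -0.447]
    - [0, 0, -0.447]
    - [0, 0, -0.447]
    - [0, 0, -0.447]
    - [0, 0, -0.447]
    - [0, 0, -0.447]

```text
clock: 8.75
tcp_pos: [0.5545, -0.0569, 0.2492]
orientation: [-2.418, -2.005, 0.0]
contact_force: [-0.7, -0.5, -1.2]
grip_width: 0.0467
```

Run:
```python
from h import *
rel([.5536,-.0564,.032],1.386)
```

```text
from [ 0.5545 -0.0569  0.2492] off [0.0006, -0.0018, 0.4343] turn [-0.0002, -0.0001, -0.0009] rows 4.3
```

Call:
carry_out:
  offset:
    - [0, -0.001, 0.09]
    - [0, -0.001, 0.18]
    - [0, -0.001, 0.26]
    - [0, -0.001, 0.33]
    - [0, -0.001, 0.38]
    - [0, -0.001, 0.415]
    - [0, -0.001, 0.43]
    - [0, -0.001, 0.435]
  turn:
    - [0, 0, 0]
    - [0, 0, 0]
    - [0, 0, 0]
    - [0, 0, 0]
    - [0, 0, 0]
    - [0, 0, 0]
    - [0, 0, 0]
    - [0, 0, 0]

```text
clock: 9.55
tcp_pos: [0.5532, -0.0574, 0.0316]
orientation: [-2.417, -2.004, 0.004]
contact_force: [-9.4, 1.3, 17.3]
grip_width: 0.0466
```

Call:
carry_out:
  offset:
    - [0, 0, 0.001]
    - [0, 0, 0.002]
    - [0, 0, 0.002]
  turn:
    - [0, 0, 0]
    - [0, 0, 0]
    - [0, 0, 0]

```text
clock: 9.85
tcp_pos: [0.5551, -0.0578, 0.0318]
orientation: [2.417, 2.004, 0.002]
contact_force: [-1.2, 0.8, 2.2]
grip_width: 0.0469
```

Touched the floor (17 N, now 2 N). Release and lift.

Call:
carry_out:
  offset:
    - [0, 0, 0]
    - [0, 0, 0]
    - [0, 0, 0]
    - [0, 0, 0]
    - [0, 0, 0]
  turn:
    - [0, 0, 0]
    - [0, 0, 0]
    - [0, 0, 0]
    - [0, 0, 0]
    - [0, 0, 0]
  hand: 0.2

```text
clock: 10.35
tcp_pos: [0.5542, -0.058, 0.0308]
orientation: [2.418, 2.005, -0.0]
contact_force: [0.0, 0.4, 0.3]
grip_width: 0.0681
```

Call:
carry_out:
  offset:
    - [0, 0, -0.04]
    - [0, 0, -0.12]
    - [0, 0, -0.22]
    - [0, 0, -0.32]
    - [0, 0, -0.42]
    - [0, 0, -0.52]
    - [0, 0, -0.55]
    - [0, 0, -0.55]
  turn:
    - [0, 0, 0]
    - [0, 0, 0]
    - [0, 0, 0]
    - [0, 0, 0]
    - [0, 0, 0]
    - [0, 0, 0]
    - [0, 0, 0]
    - [0, 0, 0]

```text
clock: 11.15
tcp_pos: [0.5556, -0.0579, 0.3087]
orientation: [2.415, 2.003, 0.006]
contact_force: [-0.8, 0.5, -0.0]
grip_width: 0.0684
```

Run:
```python
from h import *
w=imaging.grab_frame("wrist");t=imaging.grab_frame("top");s=imaging.grab_frame("scene")
im=np.hstack([cv2.resize(w["pixels"],(400,300)),cv2.resize(t["pixels"][120:210,220:340],(400,300))])[:,:,::-1]
cv2.imwrite("pics/v3.png",im)
print(r.get_obs()["joints"].round(2))
for c in("top","scene"):
  f={"top":t,"scene":s}[c]
  for q in("lid_edge","jar"): print(c,q,[(d["score"],toW(f,d["xyz"]).round(3)) for d in look_for(q,c)[:2]])
rel([.75,-.06,.33],0)
```

```text
[ 0.49  0.29 -0.6   1.74  0.18  1.17 -0.35]
top lid_edge [(0.86, array([0.655, 0.025, 0.19 ])), (0.7, array([0.594, 0.018, 0.061]))]
top jar [(0.57, array([ 0.547, -0.052,  0.064])), (0.17, array([0.591, 0.016, 0.059]))]
scene lid_edge [(0.71, array([ 0.655, -0.023,  0.193])), (0.29, array([ 0.626, -0.326,  0.078]))]
scene jar []
from [ 0.5536 -0.058   0.3043] off [0.0687, 0.3866, -0.0525] turn [-0.0015, 0.0013, 0.9233] rows 9.2
```

View pics/v3.png

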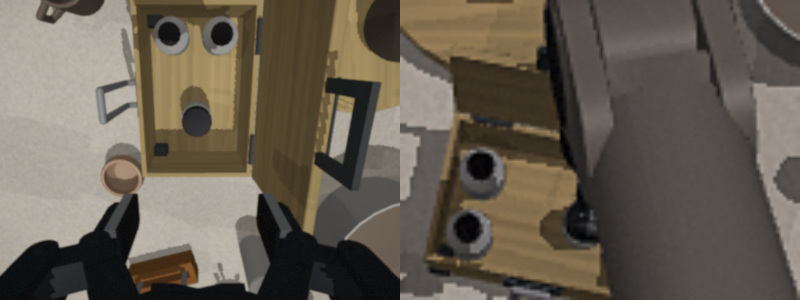

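```bash
cat >> h.py <<'E'
CC=np.array([.56,-.022]);CX=np.array([np.cos(.185),-np.sin(.185)]);CY=np.array([-CX[1],CX[0]])
def cw(x,y,z): return np.array([*(CC+x*CX+y*CY),z])
def G(yaw): return Ro.from_matrix(np.array([[np.cos(yaw),np.sin(yaw),0],[np.sin(yaw),-np.cos(yaw),0],[0,0,-1.]]))
def rows(P,p0,yaw0):
    return [(G(yaw0).inv().apply(np.array(p)-p0)/.5).round(3).tolist() for p in P]
E
python3 - <<'E'
from h import *
print(r.nose_length)
N=r.nose_length
rel(cw(.135,-.065,.36),-.185)
def tcp(th,rho=.125,h=.011):
    u=-rho*np.cos(th)+.010*np.sin(th); w=rho*np.sin(th)+.010*np.cos(th)
    return cw(.075+u+h,-.065,.1+w+N)
a=cw(.135,-.065,.36); b=tcp(1.67)+np.array([*(CX*.03),0])
print(rows([b],a,-.185))
print(rows([tcp(t) for t in np.linspace(1.67,.87,8)],b,-.185))
e=tcp(.87)
print(rows([tcp(t) for t in np.linspace(.77,.07,8)],e,-.185), tcp(0))
E
```

```text
0.014
from [ 0.5536 -0.058   0.3043] off [-0.0566, 0.2691, -0.1122] turn [-0.0014, 0.0014, 1.0466] rows 10.5
[[0.007, -0.0, 0.245]]
[[-0.06, 0.0, 0.0], [-0.088, 0.0, -0.003], [-0.117, -0.0, -0.004], [-0.146, 0.0, -0.001], [-0.174, -0.0, 0.006], [-0.201, 0.0, 0.015], [-0.226, 0.0, 0.028], [-0.251, 0.0, 0.043]]
[[-0.02, -0.0, 0.016], [-0.038, 0.0, 0.033], [-0.054, 0.0, 0.052], [-0.068, 0.0, 0.073], [-0.08, -0.0, 0.095], [-0.09, -0.0, 0.118], [-0.097, -0.0, 0.142], [-0.102, 0.0, 0.167]] [ 0.50970896 -0.07871694  0.124     ]
```

Call:
carry_out:
  offset:
    - [0, 0, -0.08]
    - [0, 0.02, -0.112]
    - [-0.03, 0.1, -0.112]
    - [-0.0566, 0.269, -0.112]
    - [-0.0566, 0.269, -0.112]
    - [-0.0566, 0.269, -0.112]
    - [-0.0566, 0.269, -0.112]
    - [-0.0566, 0.269, -0.112]
  turn:
    - [0, 0, 0.05]
    - [0, 0, 0.15]
    - [0, 0, 0.25]
    - [0, 0, 0.35]
    - [0, 0, 0.45]
    - [0, 0, 0.55]
    - [0, 0, 0.65]
    - [0, 0, 0.75]
  hand: 1

```text
clock: 12.3
tcp_pos: [0.6813, -0.1106, 0.3601]
orientation: [-3.115, -0.397, 0.004]
contact_force: [-0.3, 0.4, -0.6]
grip_width: -0.0001
```

Call:
carry_out:
  offset:
    - [0, 0, 0]
    - [0, 0, 0]
    - [0, 0, 0]
    - [0, 0, 0]
    - [0, 0, 0]
  turn:
    - [0, 0, 0.297]
    - [0, 0, 0.297]
    - [0, 0, 0.297]
    - [0, 0, 0.297]
    - [0, 0, 0.297]

```text
clock: 12.8
tcp_pos: [0.6811, -0.1105, 0.361]
orientation: [3.129, -0.285, -0.002]
contact_force: [-1.0, -0.6, 0.3]
grip_width: 0.0001
```

Run:
```python
from h import *
rel(cw(.075+.0225+.011+.03,-.065,.2375),-.185)
print(r.get_obs()["joints"].round(2),r.get_obs()["grip_width"])
```

```text
from [ 0.6811 -0.1105  0.361 ] off [0.0067, 0.0005, 0.2471] turn [0.0002, 0.0008, 0.0023] rows 2.5
[ 0.26  0.45 -0.28  1.35  0.12  1.36 -1.77] 6.35436871847084e-05
```

Call:
carry_out:
  offset:
    - [0.007, 0, 0.08]
    - [0.007, 0, 0.16]
    - [0.007, 0, 0.22]
    - [0.007, 0, 0.246]
    - [0.007, 0, 0.246]
  turn:
    - [0, 0, 0]
    - [0, 0, 0]
    - [0, 0, 0]
    - [0, 0, 0]
    - [0, 0, 0]

```text
clock: 13.3
tcp_pos: [0.6836, -0.1114, 0.2367]
orientation: [-3.128, 0.289, 0.006]
contact_force: [0.4, -0.3, 0.5]
grip_width: -0.0
```

Call:
carry_out:
  offset:
    - [-0.06, 0, 0]
    - [-0.088, 0, -0.003]
    - [-0.117, 0, -0.004]
    - [-0.146, 0, -0.001]
    - [-0.174, 0, 0.006]
    - [-0.201, 0, 0.015]
    - [-0.226, 0, 0.028]
    - [-0.251, 0, 0.043]
  turn:
    - [0, 0, 0]
    - [0, 0, 0]
    - [0, 0, 0]
    - [0, 0, 0]
    - [0, 0, 0]
    - [0, 0, 0]
    - [0, 0, 0]
    - [0, 0, 0]

```text
clock: 14.1
tcp_pos: [0.5634, -0.0882, 0.2207]
orientation: [3.128, -0.289, 0.011]
contact_force: [0.3, 0.8, 2.5]
grip_width: -0.0
```

Call:
carry_out:
  offset:
    - [-0.02, 0, 0.016]
    - [-0.038, 0, 0.033]
    - [-0.054, 0, 0.052]
    - [-0.068, 0, 0.073]
    - [-0.08, 0, 0.095]
    - [-0.09, 0, 0.118]
    - [-0.097, 0, 0.142]
    - [-0.102, 0, 0.16]
  turn:
    - [0, 0, 0]
    - [0, 0, 0]
    - [0, 0, 0]
    - [0, 0, 0]
    - [0, 0, 0]
    - [0, 0, 0]
    - [0, 0, 0]
    - [0, 0, 0]

```text
clock: 14.9
tcp_pos: [0.5106, -0.0787, 0.1359]
orientation: [-3.128, 0.291, 0.001]
contact_force: [1.1, 0.1, 0.1]
grip_width: -0.0003
```

Call:
carry_out:
  offset:
    - [0, 0, 0.01]
    - [0, 0, 0.02]
    - [0, 0, 0.026]
  turn:
    - [0, 0, 0]
    - [0, 0, 0]
    - [0, 0, 0]

```text
clock: 15.2
tcp_pos: [0.5111, -0.0788, 0.1243]
orientation: [3.128, -0.292, -0.001]
contact_force: [-11.7, 1.3, 35.1]
grip_width: 0.0003
```

Call:
carry_out:
  offset:
    - [0, 0, 0.002]
    - [0, 0, -0.1]
    - [0, 0, -0.2]
    - [-0.02, 0, -0.3]
    - [-0.02, 0, -0.38]
    - [-0.02, 0, -0.38]
  turn:
    - [0, 0, 0]
    - [0, 0, 0]
    - [0, 0, 0]
    - [0, 0, 0]
    - [0, 0, 0]
    - [0, 0, 0]
  hand: 0.5

```text
clock: 15.8
tcp_pos: [0.5047, -0.077, 0.3209]
orientation: [3.127, -0.292, 0.019]
contact_force: [0.9, -0.7, -0.5]
grip_width: 0.0427
```

Run:
```python
from h import *
s=imaging.grab_frame("scene");w=imaging.grab_frame("wrist")
cv2.imwrite("pics/v4.png",np.hstack([cv2.resize(s["pixels"][150:270,160:320],(533,400),interpolation=2),cv2.resize(w["pixels"],(267,400))])[:,:,::-1])
rel([.43,-.353,.25],.11)
```

```text
from [ 0.5019 -0.0771  0.3153] off [-0.0397, 0.5689, 0.1306] turn [0.0004, -0.0019, -0.1973] rows 5.9
```

View pics/v4.png

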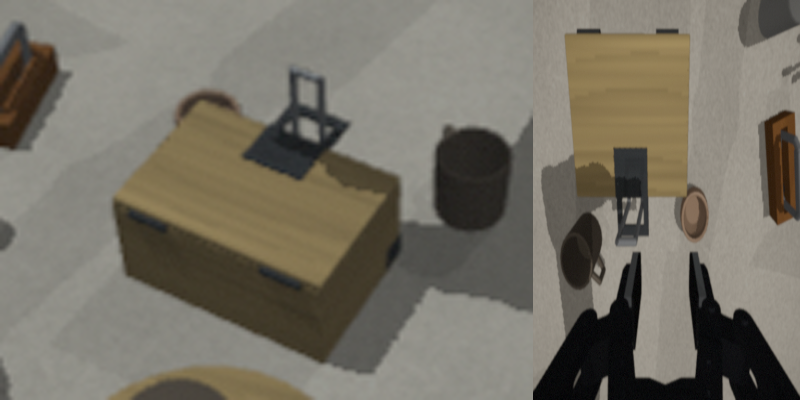

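Call:
carry_out:
  offset:
    - [-0.04, 0.569, 0.131]
    - [-0.04, 0.569, 0.131]
    - [-0.04, 0.569, 0.131]
    - [-0.04, 0.569, 0.131]
    - [-0.04, 0.569, 0.131]
    - [-0.04, 0.569, 0.131]
    - [-0.04, 0.569, 0.131]
    - [-0.04, 0.569, 0.131]
  turn:
    - [0, 0, -0.1]
    - [0, 0, -0.197]
    - [0, 0, -0.197]
    - [0, 0, -0.197]
    - [0, 0, -0.197]
    - [0, 0, -0.197]
    - [0, 0, -0.197]
    - [0, 0, -0.197]

```text
clock: 16.7
tcp_pos: [0.4274, -0.3536, 0.2464]
orientation: [-3.135, -0.167, 0.005]
contact_force: [0.0, 0.6, -1.2]
grip_width: 0.0423
```

Run:
```python
from h import *
np.set_printoptions(precision=4,suppress=True)
w=imaging.grab_frame("wrist");t=imaging.grab_frame("top");save(w,"w5.png",s=1.5)
import pickle;pickle.dump(w,open("w5.pkl","wb"))
print(-np.array(w["R"]).T@np.array(w["t"]))
for d in look_for("snap_hook","wrist")[:2]: print(d["score"],toW(w,d["xyz"]))
for d in look_for("hook_entry","wrist")[:2]: print(d["score"],toW(w,d["xyz"]))
for n,p in(("spine+37",[.467,-.349,.078]),("spine-37",[.393,-.357,.078])): print(n,proj(w,p))
print(r.get_obs()["tcp_pos"])
```

```text
[ 0.5077 -0.3446  0.3761]
0.62 [ 0.4446 -0.3567  0.0912]
0.95 [ 0.4395 -0.3537  0.0877]
0.16 [ 0.4454 -0.349   0.033 ]
spine+37 [253.9732 126.548 ]
spine-37 [254.0626 206.1934]
[ 0.43   -0.351   0.2486]
```

View pics/w5.png

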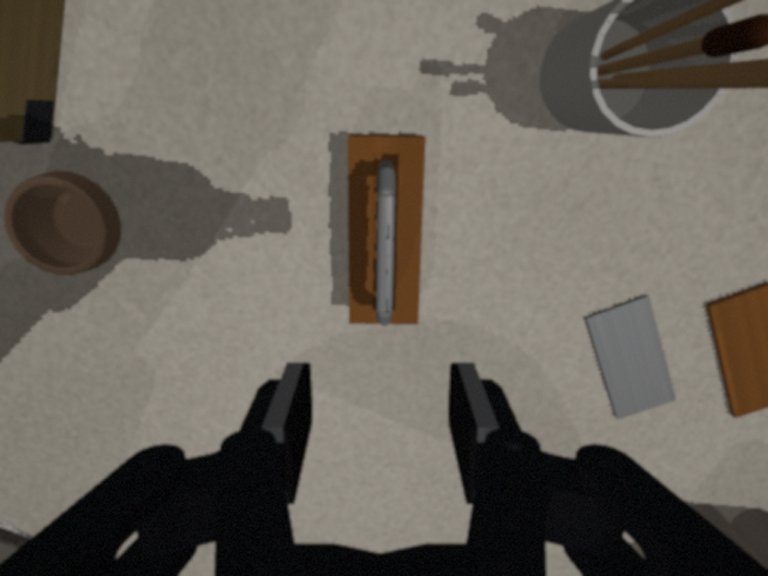

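Run:
```python
from h import *
import pickle
np.set_printoptions(precision=4,suppress=True)
w=pickle.load(open("w5.pkl","rb"))
k=lambda u,v:((u+.5)/1.5-.5,(v+.5)/1.5-.5)
print("holder far/near",onz(w,*k(387,135),.036),onz(w,*k(384,323),.036))
d=outline_of("snap_hook","wrist")[0]["region"]; ys,xs=np.nonzero(d); print(xs.min(),xs.max(),ys.min(),ys.max(),len(xs))
mid=[(v,xs[ys==v].mean()) for v in range(ys.min(),ys.max(),10)]; print(np.array(mid))
a=np.linspace(0,2*np.pi,200)
# rounded-rectangle outline, corner r 13
pts=[(sx*37+13*np.cos(t),sz*26+39+13*np.sin(t)) for t in a for sx,sz in((np.sign(np.cos(t)) or 1,np.sign(np.sin(t)) or 1),)]
yaw=.092
for cx in(.425,.430,.435,.44):
    q=np.array([proj(w,[cx+x/1e3*np.cos(yaw),-.3555+x/1e3*np.sin(yaw),.010+z/1e3]) for x,z in pts])
    print(cx,q[:,1].min(),q[:,1].max(),q[:,0].mean())
for v in(120,160,200): print(onz(w,257.1,v,.088))
```

```text
holder far/near [ 0.4965 -0.3496  0.036 ] [ 0.3667 -0.3618  0.036 ]
251 264 106 216 1295
[[106.  257. ]
 [116.  257.5]
 [126.  258. ]
 [136.  257.5]
 [146.  257. ]
 [156.  257. ]
 [166.  257. ]
 [176.  257. ]
 [186.  257. ]
 [196.  256.5]
 [206.  256. ]]
0.425 111.56256646528945 223.6434880262509 256.0322425031374
0.43 106.57332185776158 218.8255269777985 256.586440201935
0.435 101.53314385986809 213.9645917496552 257.14598563821966
0.44 96.44604109677289 209.0561072381909 257.7109574948895
[ 0.4741 -0.3509  0.088 ]
[ 0.4399 -0.3546  0.088 ]
[ 0.4031 -0.3587  0.088 ]
```

Call:
carry_out:
  offset:
    - [0.021, 0.01, 0.05]
    - [0.021, 0.01, 0.13]
    - [0.021, 0.01, 0.2]
    - [0.021, 0.01, 0.25]
    - [0.021, 0.01, 0.25]
    - [0.021, 0.01, 0.25]
  turn:
    - [0, 0, 0.008]
    - [0, 0, 0.008]
    - [0, 0, 0.008]
    - [0, 0, 0.008]
    - [0, 0, 0.008]
    - [0, 0, 0.008]
  force: 60

```text
clock: 17.55
tcp_pos: [0.4408, -0.3561, 0.1245]
orientation: [-3.138, -0.156, -0.001]
contact_force: [-0.3, 0.4, -0.0]
grip_width: 0.043
```

Run:
```python
from h import *
w=imaging.grab_frame("wrist")
rel([.441,-.3547,.0835],.094)
d=outline_of("snap_hook","wrist")[0]["region"]; ys,xs=np.nonzero(d); print(xs.min(),xs.max(),ys.min(),ys.max())
print([(v,xs[ys==v].min(),xs[ys==v].max()) for v in range(ys.min(),ys.max(),25)])
for x in(-37,37): print(proj(w,[.431+x/1e3*.9956,-.3556+x/1e3*.0939,.088]))
```

```text
from [ 0.4413 -0.3566  0.1253] off [-0.0004, -0.004, 0.0836] turn [0.0008, -0.0012, 0.0032] rows 0.8
243 261 142 310
[(142, np.int64(249), np.int64(254)), (167, np.int64(244), np.int64(260)), (192, np.int64(243), np.int64(261)), (217, np.int64(243), np.int64(260)), (242, np.int64(243), np.int64(260)), (267, np.int64(243), np.int64(260)), (292, np.int64(243), np.int64(259))]
[251.75228022 307.7047096 ]
[252.22835554 186.9350444 ]
```

Call:
carry_out:
  offset:
    - [0, -0.004, 0.03]
    - [0, -0.004, 0.06]
    - [0, -0.004, 0.0836]
    - [0, -0.004, 0.0836]
    - [0, -0.004, 0.0836]
  turn:
    - [0, 0, 0.003]
    - [0, 0, 0.003]
    - [0, 0, 0.003]
    - [0, 0, 0.003]
    - [0, 0, 0.003]

```text
clock: 18.15
tcp_pos: [0.4399, -0.3547, 0.082]
orientation: [-3.138, -0.146, 0.0]
contact_force: [0.7, -0.8, 0.6]
grip_width: 0.0427
```

Call:
carry_out:
  offset:
    - [0, 0, 0]
    - [0, 0, 0]
    - [0, 0, 0]
    - [0, 0, 0]
    - [0, 0, 0]
    - [0, 0, 0]
    - [0, 0, 0]
  turn:
    - [0, 0, 0]
    - [0, 0, 0]
    - [0, 0, 0]
    - [0, 0, 0]
    - [0, 0, 0]
    - [0, 0, 0]
    - [0, 0, 0]
  hand: 1
  force: 60

```text
clock: 18.85
tcp_pos: [0.4403, -0.355, 0.0826]
orientation: [3.137, 0.146, 0.001]
contact_force: [0.9, 0.6, 5.9]
grip_width: 0.0087
```

Call:
carry_out:
  offset:
    - [0, 0, -0.03]
    - [0, 0, -0.09]
    - [0, 0, -0.18]
    - [0, 0, -0.27]
    - [0, 0, -0.36]
    - [0, 0, -0.44]
    - [0, 0, -0.44]
  turn:
    - [0, 0, 0]
    - [0, 0, 0]
    - [0, 0, 0]
    - [0, 0, 0]
    - [0, 0, 0]
    - [0, 0, 0]
    - [0, 0, 0]

```text
clock: 19.55
tcp_pos: [0.4422, -0.356, 0.309]
orientation: [3.131, 0.146, 0.014]
contact_force: [0.3, -0.2, -0.7]
grip_width: 0.0086
```

Run:
```python
from h import *
np.set_printoptions(precision=4,suppress=True)
print(r.get_obs()["grip_width"])
rel([.466,-.004,.30],-.185)
s=imaging.grab_frame("scene");t=imaging.grab_frame("top")
import pickle;pickle.dump((t,s),open("ts2.pkl","wb"))
A=cv2.resize(t["pixels"][185:215,235:265],(400,400),interpolation=2);B=cv2.resize(s["pixels"][160:205,235:280],(400,400),interpolation=2)
cv2.imwrite("pics/v6.png",np.hstack([A,B])[:,:,::-1])
```

```text
0.008565485734249981
from [ 0.4422 -0.356   0.309 ] off [0.1127, -0.6967, 0.0141] turn [0.0039, -0.0064, 0.1854] rows 7.1
```

View pics/v6.png

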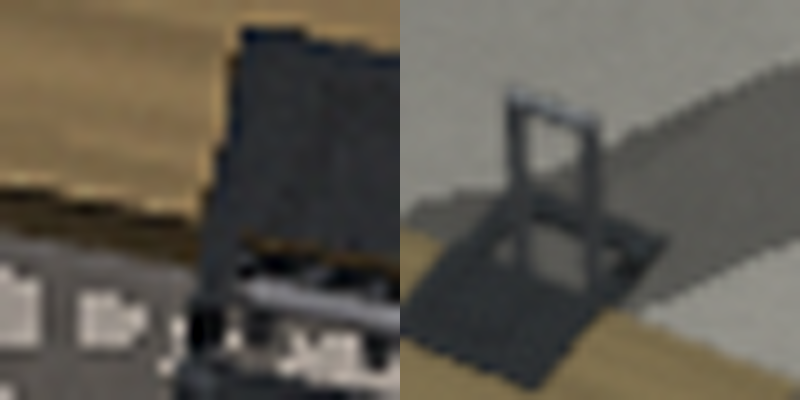

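Run:
```python
from h import *
import pickle
np.set_printoptions(precision=4,suppress=True)
t,s=pickle.load(open("ts2.pkl","rb"))
print("scene bar mid meas 251.7,171.7 pred",proj(s,cw(-.095,0,.173)))
print("ends meas",235+115/8.889-.44,160+95/8.889-.44,235+192/8.889-.44,160+117/8.889-.44,"pred",proj(s,cw(-.095,-.017,.173)),proj(s,cw(-.095,.017,.173)))
print("top left end meas 252.9,205.9 pred",proj(t,cw(-.095,.019,.174)), "slope meas",(315-285)/(400-245), "pred yaw")
a,b=proj(t,cw(-.095,.019,.174)),proj(t,cw(-.095,-.01,.174));print((b-a)[1]/(b-a)[0])
Lm=onz(t,252.9,205.9,.174);Mm=onz(s,251.7,171.7,.173);print(Lm,cw(-.095,.019,.174),Mm,cw(-.095,0,.173))
```

```text
scene bar mid meas 251.7,171.7 pred [250.8428 171.0367]
ends meas 247.49733828327146 170.2473664079199 256.15973000337493 172.72233547080663 pred [246.0883 169.3062] [255.6412 172.7832]
top left end meas 252.9,205.9 pred [252.7541 206.6968] slope meas 0.1935483870967742 pred yaw
0.1947134962965002
[0.4726 0.0137 0.174 ] [0.4701 0.0142 0.174 ] [ 0.4687 -0.001   0.173 ] [ 0.4666 -0.0045  0.173 ]
```

Call:
carry_out:
  offset:
    - [0.113, -0.697, 0]
    - [0.113, -0.697, 0]
    - [0.113, -0.697, 0]
    - [0.113, -0.697, 0]
    - [0.113, -0.697, 0]
    - [0.113, -0.697, 0]
    - [0.113, -0.697, 0]
    - [0.113, -0.697, 0]
  turn:
    - [0.004, -0.006, 0.05]
    - [0.004, -0.006, 0.13]
    - [0.004, -0.006, 0.185]
    - [0.004, -0.006, 0.185]
    - [0.004, -0.006, 0.185]
    - [0.004, -0.006, 0.185]
    - [0.004, -0.006, 0.185]
    - [0.004, -0.006, 0.185]

```text
clock: 20.45
tcp_pos: [0.4624, 0.0048, 0.3007]
orientation: [-3.122, 0.272, 0.019]
contact_force: [0.3, -1.1, -1.5]
grip_width: 0.0086
```

Call:
carry_out:
  offset:
    - [0, 0, 0]
    - [0, 0, 0]
  turn:
    - [0, 0, 0]
    - [0, 0, 0]

```text
clock: 20.65
tcp_pos: [0.4629, -0.0038, 0.3008]
orientation: [-3.123, 0.291, 0.019]
contact_force: [-0.2, -1.1, -1.1]
grip_width: 0.0088
```

Run:
```python
from h import *
rel([.468,-.003,.268],-.187)
```

```text
from [ 0.4629 -0.0038  0.3008] off [0.0105, -0.0033, 0.0655] turn [-0.0024, 0.0081, 0.0009] rows 0.7
```

Call:
carry_out:
  offset:
    - [0.0105, -0.003, 0.033]
    - [0.0105, -0.003, 0.0655]
    - [0.0105, -0.003, 0.0655]
    - [0.0105, -0.003, 0.0655]
  turn:
    - [-0.002, 0.008, 0]
    - [-0.002, 0.008, 0]
    - [-0.002, 0.008, 0]
    - [-0.002, 0.008, 0]

```text
clock: 21.05
tcp_pos: [0.4686, -0.0031, 0.269]
orientation: [-3.127, 0.293, -0.002]
contact_force: [-0.3, -0.6, -1.6]
grip_width: 0.009
```

Run:
```python
from h import *
o=r.get_obs();print(o["tcp_pos"],o["orientation"])
w=imaging.grab_frame("wrist");s=imaging.grab_frame("scene")
import pickle;pickle.dump((w,s),open("ws3.pkl","wb"))
A=cv2.resize(w["pixels"][120:384,128:384],(388,400),interpolation=2);B=cv2.resize(s["pixels"][135:205,225:295],(400,400),interpolation=2)
cv2.imwrite("pics/v7.png",np.hstack([A,B])[:,:,::-1])
rel([.468,-.003,.268],-.187)
```

```text
[ 0.46856145 -0.00307065  0.26900566] [-3.12679181e+00  2.92618023e-01 -1.65892805e-03]
from [ 0.4693 -0.0024  0.2699] off [-0.0023, 0.0016, 0.0037] turn [-0.0012, -0.0021, 0.0009] rows 0.0
```

View pics/v7.png

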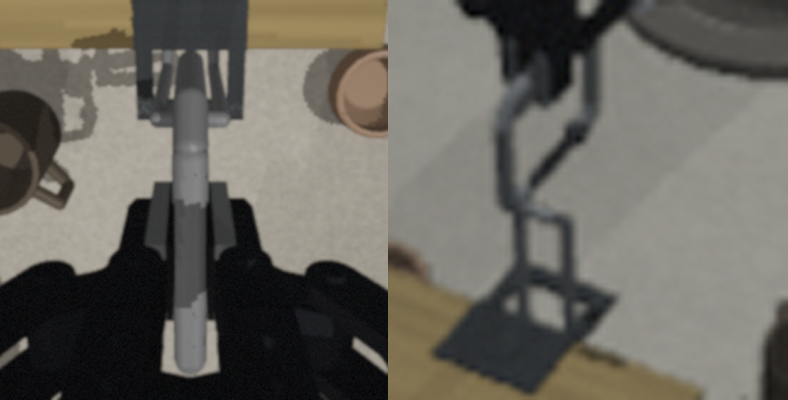

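Run:
```python
from h import *
import pickle
np.set_printoptions(precision=4,suppress=True)
w,s=pickle.load(open("ws3.pkl","rb"))
print("bar from wrist",onz(w,128+192.5/1.516-.3,120+119/1.515-.3,.175), "pred px",proj(w,[.468,-.003,.175]),"meas",128+192.5/1.516-.3,120+119/1.515-.3)
T=np.array([.4689,-.0027,.2695]); X=np.array([np.cos(.187),-np.sin(.187),0]);O=T-.010*X-np.array([0,0,.0725])
im=cv2.resize(s["pixels"][135:205,225:295],(800,800),interpolation=2)[:,:,::-1].copy();k=800/70
for x,z,c in((-28,5,(0,0,255)),(21,5,(0,0,255)),(10,5,(0,255,255)),(50,39,(0,255,0)),(-50,39,(0,255,0)),(37,78,(255,0,0)),(-37,78,(255,0,0)),(37,0,(255,0,255)),(-37,0,(255,0,255))):
    p=(proj(s,O+x/1e3*X+np.array([0,0,z/1e3]))-[225,135]+.5)*k; cv2.circle(im,(int(p[0]),int(p[1])),4,c,-1)
for b in(-.015,.015):
    p=(proj(s,cw(-.0945,b,.172))-[225,135]+.5)*k; cv2.circle(im,(int(p[0]),int(p[1])),4,(255,255,255),-1)
cv2.imwrite("pics/v8.png",im[:600])
```

```text
bar from wrist [ 0.4689 -0.0033  0.175 ] pred px [254.4541 199.5654] meas 254.67889182058047 198.24785478547852
```

View pics/v8.png

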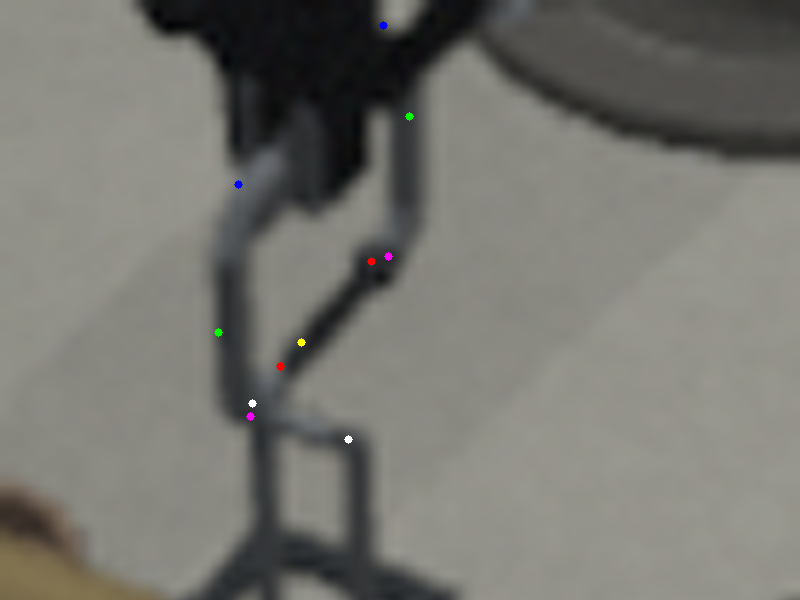

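Call:
carry_out:
  offset:
    - [0, 0, 0.025]
    - [0, 0, 0.045]
    - [0, 0, 0.065]
    - [0, 0, 0.085]
    - [0, 0, 0.1]
    - [0, 0, 0.1]
  turn:
    - [0, 0, 0]
    - [0, 0, 0]
    - [0, 0, 0]
    - [0, 0, 0]
    - [0, 0, 0]
    - [0, 0, 0]
  force: 80

```text
clock: 21.75
tcp_pos: [0.4673, -0.0014, 0.2176]
orientation: [-3.127, 0.288, 0.003]
contact_force: [-3.8, 0.9, -0.9]
grip_width: 0.0082
```

Call:
carry_out:
  offset:
    - [0, 0, 0.012]
    - [0, 0, 0.024]
    - [0, 0, 0.036]
    - [0, 0, 0.044]
    - [0, 0, 0.044]
    - [0, 0, 0.044]
  turn:
    - [0, 0, 0]
    - [0, 0, 0]
    - [0, 0, 0]
    - [0, 0, 0]
    - [0, 0, 0]
    - [0, 0, 0]

```text
clock: 22.35
tcp_pos: [0.4692, -0.0016, 0.1972]
orientation: [-3.127, 0.289, -0.004]
contact_force: [0.3, -0.7, -2.6]
grip_width: 0.0078
```

Run:
```python
from h import *
o=r.get_obs();print(o["tcp_pos"],o["contact_force"],o["grip_width"])
s=imaging.grab_frame("scene");cv2.imwrite("pics/v9.png",cv2.resize(s["pixels"][145:205,225:295],(700,600),interpolation=2)[:,:,::-1])
```

```text
[ 0.46924139 -0.00161547  0.19716524] [ 0.2747341  -0.6809127  -2.64104857] 0.0077730881939317405
```

View pics/v9.png

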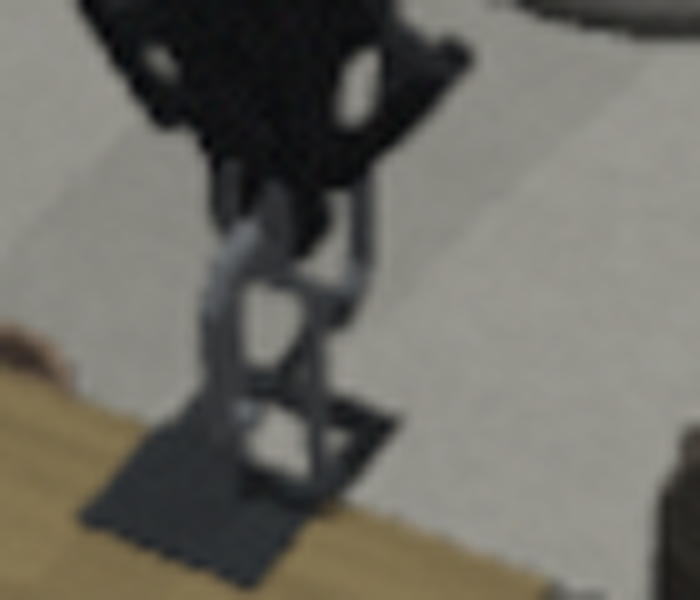

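Call:
carry_out:
  offset:
    - [0, 0, 0.006]
    - [0, 0, 0.006]
    - [0, 0, 0.006]
  turn:
    - [0, 0, 0]
    - [0, 0, 0]
    - [0, 0, 0]

```text
clock: 22.7
tcp_pos: [0.4691, -0.0016, 0.1942]
orientation: [-3.127, 0.289, -0.004]
contact_force: [0.4, 0.0, -1.5]
grip_width: 0.0085
```

Call:
carry_out:
  offset:
    - [0, 0, 0]
    - [0, 0, 0]
    - [0, 0, 0]
    - [0, 0, 0]
    - [0, 0, 0]
  turn:
    - [0, 0, 0]
    - [0, 0, 0]
    - [0, 0, 0]
    - [0, 0, 0]
    - [0, 0, 0]
  hand: 0.5

```text
clock: 23.2
tcp_pos: [0.4691, -0.0016, 0.1943]
orientation: [-3.127, 0.289, -0.004]
contact_force: [0.3, -0.1, -0.1]
grip_width: 0.0425
```

Call:
carry_out:
  offset:
    - [0, 0, -0.02]
    - [0, 0, -0.06]
    - [0, 0, -0.12]
    - [0, 0, -0.2]
    - [0, 0, -0.28]
    - [0, 0, -0.34]
    - [0, 0, -0.34]
  turn:
    - [0, 0, 0]
    - [0, 0, 0]
    - [0, 0, 0]
    - [0, 0, 0]
    - [0, 0, 0]
    - [0, 0, 0]
    - [0, 0, 0]

```text
clock: 23.9
tcp_pos: [0.4707, -0.0013, 0.3696]
orientation: [-3.126, 0.289, -0.018]
contact_force: [0.0, -1.0, 0.4]
grip_width: 0.043
```

```bash
python3 - <<'E'
from h import *
for _ in range(10): t=imaging.grab_frame("top")
s=imaging.grab_frame("scene");w=imaging.grab_frame("wrist")
A=cv2.resize(s["pixels"][145:205,225:295],(460,394),interpolation=2);B=cv2.resize(w["pixels"][100:300,170:340],(335,394),interpolation=2)
cv2.imwrite("pics/v10.png",np.hstack([A,B])[:,:,::-1])
E
python3 - <<'E'
from h import *
np.set_printoptions(precision=3,suppress=True)
F={c:imaging.grab_frame(c) for c in("wrist","scene","top")}
X=np.array([np.cos(.187),-np.sin(.187),0]);O=np.array([.4689,-.0033,.114])-.010*X
for c,f in F.items():
    for d in look_for("snap_hook",c)[:2]: print(c,"hook",d["score"],toW(f,d["xyz"]))
    R=outline_of("snap_hook",c)
    for d in R[:1]:
        ys,xs=np.nonzero(d["region"]); print(" mask bbox",xs.min(),xs.max(),ys.min(),ys.max())
    q=np.array([proj(f,O+x/1e3*X+np.array([0,0,z/1e3])) for x,z in((50,39),(-50,39),(37,78),(-37,78),(37,0),(-37,0),(50,13),(-50,13),(50,65),(-50,65))]); print(" pred bbox",q.min(0),q.max(0))
for q in["wash_bottle","slip_bottle","brush_mug","clay_mug","blue_pot","pinch_pot","lid_panel"]:
    print(q,[(c,round(d["score"],2),toW(F[c],d["xyz"]).round(3).tolist()) for c in("scene","top") for d in look_for(q,c)[:1]])
E
```

```text
wrist hook 0.87 [ 0.483 -0.003  0.193]
 mask bbox 248 259 105 212
 pred bbox [255.161 117.862] [255.914 223.997]
scene hook 0.52 [0.472 0.002 0.168]
 mask bbox 244 261 162 191
 pred bbox [244.258 158.13 ] [260.678 190.677]
top hook 0.27 [ 0.568 -0.121  0.115]
 mask bbox 298 307 218 236
 pred bbox [254.66  194.152] [261.017 227.297]
wash_bottle [('scene', 0.72, [0.625, -0.328, 0.08]), ('top', 0.71, [0.608, -0.329, 0.109])]
slip_bottle [('scene', 0.57, [0.638, 0.332, 0.092]), ('top', 0.55, [0.608, 0.319, 0.109])]
brush_mug [('scene', 0.67, [0.557, -0.476, 0.073]), ('top', 0.95, [0.548, -0.487, 0.068])]
clay_mug [('scene', 0.68, [0.441, 0.155, 0.049]), ('top', 0.89, [0.427, 0.152, 0.008])]
blue_pot [('scene', 0.58, [0.524, 0.518, 0.052]), ('top', 0.71, [0.54, 0.519, 0.042])]
pinch_pot [('top', 0.52, [0.42, -0.158, 0.02])]
lid_panel [('scene', 0.55, [0.566, -0.009, 0.108]), ('top', 0.5, [0.577, -0.117, 0.109])]
```

Call:
carry_out:
  offset:
    - [0, -0.1, -0.02]
    - [0, -0.2, -0.02]
    - [0, -0.3, -0.02]
    - [0, -0.4, -0.02]
    - [0, -0.5, -0.02]
    - [0, -0.6, -0.02]
    - [0, -0.6, -0.02]
  turn:
    - [0, 0, 0]
    - [0, 0, 0]
    - [0, 0, 0]
    - [0, 0, 0]
    - [0, 0, 0]
    - [0, 0, 0]
    - [0, 0, 0]

```text
clock: 26.35
tcp_pos: [0.5217, 0.3008, 0.3739]
orientation: [-3.124, 0.274, 0.001]
contact_force: [-0.7, 0.2, -0.2]
grip_width: 0.0425
```

Run:
```python
from h import *
import pickle
np.set_printoptions(precision=3,suppress=True)
t0,s0=pickle.load(open("ts.pkl","rb"))
t=imaging.grab_frame("top");s=imaging.grab_frame("scene")
print([(d["score"],toW(t,d["xyz"])) for d in look_for("pinch_pot","top")[:2]])
for sl in((slice(212,245),slice(280,315)),):
    A=t0["pixels"][sl].astype(np.float32).mean(2);B=t["pixels"][sl].astype(np.float32).mean(2)
    print(cv2.phaseCorrelate(A,B,cv2.createHanningWindow(A.shape[::-1],cv2.CV_32F)))
for c,f in(("top",t),("scene",s)):
    for d in look_for("snap_hook",c)[:2]: print(c,"hook",d["score"],toW(f,d["xyz"]))
    for q in("pinch_pot","clay_mug","lid_panel"): print(q,[(round(d["score"],2),toW(f,d["xyz"])) for d in look_for(q,c)[:1]])
# gate check: darkness along straight gate line in scene, hook pose shifted so bar sits at hook x=b
X=np.array([np.cos(.187),-np.sin(.187),0])
for b in(10,5,0):
    O=np.array([.4689,-.0033,.114])-b/1e3*X
    print(b,[int(cv2.getRectSubPix(s["pixels"],(1,1),tuple(map(float,proj(s,O+x/1e3*X+np.array([0,0,.004])))) ).mean()) for x in range(-28,24,6)])
```

```text
[(0.53, array([ 0.412, -0.139,  0.015]))]
((-0.06118214215016238, -0.051187291373857136), 0.9981176377630528)
top hook 0.6 [0.461 0.    0.188]
pinch_pot [(0.53, array([ 0.412, -0.139,  0.015]))]
clay_mug [(0.75, array([0.427, 0.15 , 0.008]))]
lid_panel [(0.6, array([ 0.565, -0.019,  0.113]))]
scene hook 0.8 [ 0.474 -0.     0.166]
pinch_pot [(0.59, array([ 0.389, -0.144,  0.037]))]
clay_mug [(0.66, array([0.441, 0.154, 0.048]))]
lid_panel [(0.96, array([ 0.569, -0.009,  0.108]))]
10 [65, 61, 62, 74, 66, 42, 44, 55, 54]
5 [63, 60, 72, 70, 47, 45, 54, 57, 46]
0 [57, 68, 73, 53, 44, 51, 59, 47, 51]
```

All steady; the pinch pot hasn't moved, and the hook hangs on the staple.

```bash
python3 -c "
from bench import r
print(r.hand_in())"
```

```text
the job is handed in; nothing more can be done
None
```

I put the jar upright on the chest floor, shut the lid, then pressed the snap hook over the staple bar and left it hanging there. I handed the job in at about 27 s of the 72 s.

**What the checks showed**
- **Jar:** a wrist picture after release showed it upright in the free part of the chest.
- **Lid:** I pressed it down with about 35 N until the fingertips were level with its shut height. A picture then showed it flat, with the staple through the tongue. The last reading put its surface at z = 0.108 to 0.113 m.
- **Hook:** with the bar inside, no upward push on the tool remained. A picture before release showed the gate lying straight, which means shut. After release the top of the hook was at z = 0.188 to 0.193 m, and 0.192 m is expected when it hangs by its spine.
- **Other things on the table:** all were found where they started, to within about 1 cm. One odd pinch pot reading disappeared once the arm was out of the way, and an image comparison showed no shift.

**What I could not confirm**
- **Gate after release:** the viewer's picture limit stopped me from seeing it. A brightness check along the gate settled nothing, so that it stayed shut rests on the picture and force reading before release.
- **Position on the bar:** the last wrist view put the hook about 10 mm further along than predicted. It probably slid to balance.

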